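# Open the ski-room toolbox and put the edge tuner in its tray

### The arm

A 6-joint arm with a two-finger parallel gripper is mounted at the origin on the work surface. World frame = base frame: x ahead of the robot, y to its left, z up, the work surface at z = 0. Lengths are in m, angles in degrees, forces in N, time in s.
With the tool pointing down it reaches from about 0.3 to 0.75 m from the base axis. Payload 8.5 kg.
Tool frame: the origin (TCP) lies midway between the tips of the shut fingers; the grasp point (between the pads) lies 19 mm behind it (env.hold_point_z is the distance from the TCP to the grasp point, in m); z points along the fingers, y is the line along which they close (so a half turn about z gives the same grasp; the last joint's range is limited). The gripper opens to 85 mm and grips with 20 to 120 N. Pads are 22 mm wide; open, the fingers measure 114 mm over their backs; the gripper's body (76 mm by 85 mm) begins 54 mm behind the grasp point. The pads swing forward as they close: fully open they stand 13 mm farther back than shut.
Start: joints at [53.497, 21.807, 74.336, -0, 83.858, -12.336], TCP at [0.225, 0.502, 0.231] pointing down, gripper open.
Joint ranges: [-178.18, 178.18], [-50.72, 133.34], [12.68, 142.11], [-81.47, 261.47], [9.98, 163.14], [-165.26, 165.26]. Speed limits (degrees/s): [136.94, 136.94, 180, 180, 180, 180].

### API

Orientations are given as a 3x3 rotation matrix whose columns are the frame's x, y, z axes.
In Python, from rig import observe, get_image, camera_info, env gives the robot as it stands.
- The arm moves only by the tool drive_tool, never from a script. Its arguments are lists of equal length, an entry for each row: "offset": the shift along the tool's x, y, z in units of 40 mm (1.0 is 40 mm), a list of three; "turn": the turn, a rotation vector about the tool's x, y, z in units of 6 degrees (1.0 is 6 degrees), a list of three; "hand": the opening, from 0 (shut) to 1 (fully open). A call has exactly 10 rows; each row shifts and turns the commanded pose from where the row before left it, along the tool's axes as they then stand; what a row does not reach is not made up. A row lasts 1/8 s, in which the tool goes at most 62.5 mm and 10.7 degrees, less where a joint would pass 70% of its speed; a pose out of reach is approached as far as the arm can. A call is refused whole if a number of a shift passes 1 or a number of a turn 1, either way. A call with a gripper value outside its range is refused whole. The fingers move at their own pace and stop on an object; "newtons" is the grip in N (left out, the last holds). Time passes only in rows, so rows that do not move let the fingers close, or fill a call up. It gives the time, the measured TCP pose, the force, the opening and the grip force at its end, in the units of the state.
- observe(): the state, without advancing time (a new reading comes with each control period).
- get_image(name): name is "scene" or "top" or "wrist"; returns the picture (480x640x3 uint8, blue, green, red); there is no depth.
- camera_info(name): a dict with "fx", "fy", "cx", "cy" (pixels), "world_to_cam" (4x4, takes a point from world to camera coordinates). Camera axes: x right, y down, z forward; pixel columns grow to the right and rows downward; lengths in m; the calibration is good to about 2 mm. A picture is of the moment at which its call begins: read the wrist's pose just before it. camera_info takes no time and is no camera call; for the wrist camera it gives the pose at the moment of the call.
- env.close_job(): hands the job in; it is judged then, once.
The state is a dict: "time_s": time; "q": joint angles; "qvel": joint speeds; "joint_efforts": joint torques, N m; "position": TCP position; "tool_rot": TCP orientation; "ft_force": force on the tool from outside, world axes, zero at the start; "wrist_torque": the same for the moment, N m; "grip_width": finger opening in m; "gripper_force": force on a finger pad.
Only numpy, scipy, OpenCV 4.12 (cv2) and the standard library are available. Lean on these libraries where they do the work, as an engineer would, in place of code of your own. Each camera call takes 0.05 s, during which the arm holds its last target. There are 200 camera calls.

### The job

The blue toolbox's lid is lying ajar on a tin: gently push it up past its balance point until it stays open by itself, without forcing it against its backstop and without flinging it or letting it slam. Then take the red edge tuner from the bench, lower it into the toolbox's tray and let go, leaving the lid standing open, the tin standing where it is and the other things alone.

Things in the scene. Friction and masses are not known exactly. Their poses are not given: they have to be found in the camera images.
- lid_edge (a point): Middle of the underside of the lid's free front edge (yellow strip), 205 mm from the hinge axis. Own axes: x from edge to hinge when shut, y along the edge, z the lid's outer normal, up when shut. Lid angle (hinge-to-edge line): 0 shut, 90 degrees upright, more leans back, away from the robot. It starts ajar at about 18 to 40 degrees on the tin, leaving a gap below the edge in front.
- lid: Rigid black lid, 406 mm wide, 205 mm from hinge to edge, 8 mm thick at the edge, about 0.2 kg; origin on the hinge axis. A snap-over stay and its weight pull it shut with some 0.7 N m (3 to 4 N at the edge), fading to nothing at the balance point; past that it leaves the pusher, moves on by itself to a hard backstop and stays. Let go too early and it slams shut. Over 15 N on it strains it.
- lid_hinge (a point): Point on the hinge axis, mid-width, at the toolbox's back top rim, 134 mm above the bench; its axes turn with the lid. The stay's setting is unseen and differs each time: the balance point is at about 87 to 111 degrees, the backstop 4 to 16 degrees beyond it (93 to 125), so it must be felt for.
- toolbox: Blue toolbox fixed to the bench, 200 mm deep (own x, front face at x = -100 towards the robot), 400 wide (own y), 130 high, walls 5; origin under its centre, z up. Hinge axis along own y at x = +100, z = 134. Its -y part (y -195 to +17) is a tray, floor at 80 mm height; a wall at y = +20 (top at 122) parts it from the deep bay on +y where the tin stands.
- tray_floor (a point): Centre of the tray's floor in the toolbox, 90 mm to the toolbox's own -y side of its middle, 80 mm above the bench; the clear tray is 190 mm (x) by 210 mm (y), 50 mm deep. Axes as the toolbox.
- tuner_center (a point): Centre, half-way up, of the red ski edge tuner, 90 mm long (own x), 34 mm wide (own y), 31 mm high (lower 24 mm full width, black 26 mm wide pad above), 0.12 kg, lying on the bench at the robot's right of the toolbox; grasp it across its 34 mm width. The centre is 15.5 mm above its underside.
- tin: Closed metal tin with an orange band standing in the deep bay, 90 mm across, 160 mm tall, about 0.9 kg; origin at the centre of its underside. Its top stands about 35 mm over the toolbox's rim and props the lid. To be left standing where it is.
- brush: ski brush, wooden back 120 x 50 mm, 42 mm high; a bystander, to be left alone; origin under it
- roll: white paper roll, 100 mm across, 60 mm high; a bystander, to be left alone; origin under it
- screwdriver: screwdriver lying on the bench; a bystander, to be left alone; origin under it
- wax_bar: green wax bar 80 x 35 x 25 mm; a bystander, to be left alone; origin under it
- mug: white mug, 80 mm across, 90 mm high; a bystander, to be left alone; origin under it
Mind the look-alikes: they are no part of the job. Leave any pink or yellow look-alike of the part that bears tuner_center alone.

How it is judged (in metres and radians):
On the way, in this order (a step that is already met when the one before it is completed fails the run):
1. the lid stands open by itself, past its balance point, with the robot off it (angle between lid_edge's own z axis and vertical above 1.5 rad and angular speed of lid below 0.1 rad/s and contact force between each of the fingers, the arm and lid below 0.05 N), for 0.5 s.
2. the tuner is lowered into the tray in the gripper, to within 30 mm of lying on its floor (x of tuner_center in the frame of tray_floor between -0.09 and 0.09 m and y of tuner_center in the frame of tray_floor between -0.1 and 0.1 m and z of tuner_center in the frame of tray_floor between 0 and 0.046 m and contact force between the fingers and tuner above 0.3 N).
At the end, for the whole second after the job is handed in: The tuner lies in the tray (its centre within 90 mm (depth) and 100 mm (width) of the tray's centre and less than 30 mm above the tray floor), released and at rest; the lid stands open by itself beyond 86 degrees, still and untouched; the tin stands upright (all of step 1 and x of tuner_center in the frame of tray_floor between -0.09 and 0.09 m and y of tuner_center in the frame of tray_floor between -0.1 and 0.1 m and z of tuner_center in the frame of tray_floor between 0 and 0.03 m and linear speed of tuner below 0.02 m/s and contact force between each of the fingers, the arm and tuner below 0.05 N and angle between tin's own z axis and vertical below 0.15 rad).
It fails at once if the robot presses on the lid with more than 15 N (contact force between any of the fingers, the arm and lid above 15 N).
It fails at once if the lid is flung or slams (turns faster than 3 rad/s) (angular speed of lid above 3 rad/s).
It fails at once if the tin is moved more than 30 mm or tipped (distance of tin from where it was at the start of the episode above 0.03 m or angle between tin's own z axis and vertical above 0.3 rad).
It fails at once if a bystander is moved more than 30 mm (distance of any of brush, roll, screwdriver, wax_bar, mug from where it was at the start of the episode above 0.03 m).
It also fails if it takes over 70 s, if anything falls off the work surface, if the arm or the gripper's body presses on something with over 40 N, if the wrist force passes 120 N, or if a joint passes its speed limit or range.

## Working session

There is one attempt and no reset: what is moved stays moved. The work goes in short steps, Python scripts to look and compute and a tool call to move; the robot and the scene stay as the last step left them, time stands still between calls to the robot, and variables do not carry over. Pictures are saved under pics/ and viewed, at most 10 in all, crops included, and the job is handed in when it is done.

Besides the shell and the picture viewer there is one more tool, called after "Call:" in YAML: its name, and indented under it one key for each argument. drive_tool: Moves the arm, as the interface text tells. Its arguments: {"type":"object","properties":{"offset":{"type":"array"},"turn":{"type":"array"},"hand":{"type":"array"},"newtons":{"type":"number"}},"required":["offset","turn","hand"]}

```bash
mkdir -p pics; python3 - <<'E'
from rig import observe,get_image,camera_info,env
import cv2,numpy as np
s=observe();print(s['time_s'],s['position'],s['tool_rot'],env.hold_point_z)
for n in("scene","top"):
    cv2.imwrite(f'pics/{n}0.png',get_image(n)); c=camera_info(n); print(n,c['fx'],c['fy'],c['cx'],c['cy'],np.round(c['world_to_cam'],4).tolist())
E
```

```text
0.0 [0.22498125 0.50154258 0.23069847] [[-9.12359252e-01  4.09389535e-01 -8.96474409e-04]
 [ 4.09390385e-01  9.12358527e-01 -1.19635141e-03]
 [ 3.28132322e-04 -1.45851029e-03 -9.99998883e-01]] 0.0187
scene 454.5654554615519 454.5654554615519 324.01339993988097 241.84809314217006 [[-0.2001, 0.9797, -0.0101, 0.1319], [0.6654, 0.1284, -0.7353, -0.2528], [-0.7191, -0.1538, -0.6776, 1.6645], [0.0, 0.0, 0.0, 1.0]]
top 434.8218602570872 434.8218602570872 316.50936803191183 245.40021303680098 [[0.0926, -0.9957, 0.004, -0.0563], [-0.9669, -0.0909, -0.2383, 0.5319], [0.2377, 0.0182, -0.9712, 0.9806], [0.0, 0.0, 0.0, 1.0]]
```

View pics/scene0.png

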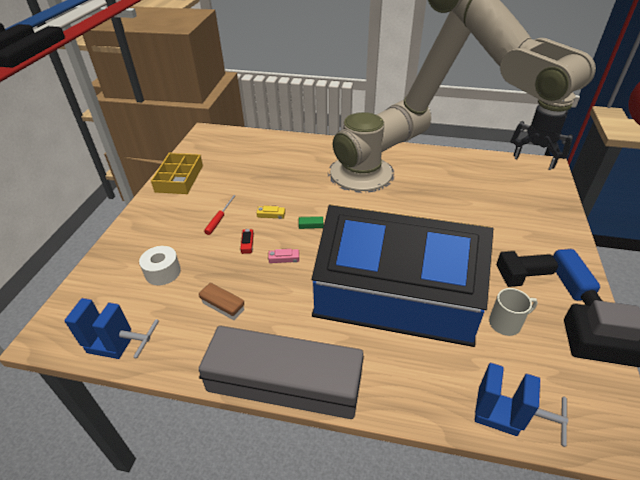

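View pics/top0.png

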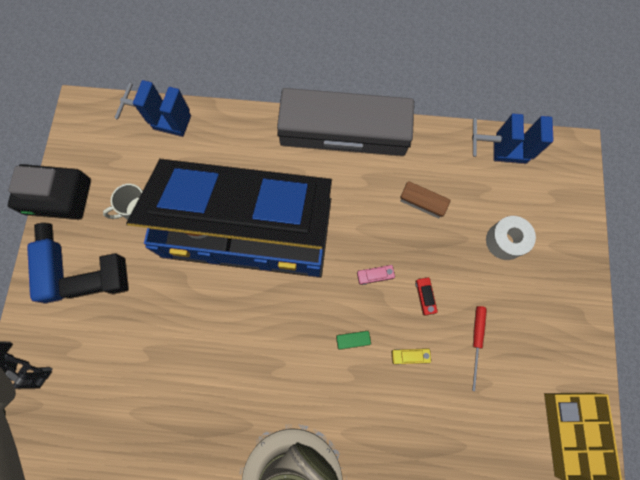

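```bash
python3 - <<'E'
import cv2,numpy as np
t=cv2.imread('pics/top0.png');s=cv2.imread('pics/scene0.png')
a=cv2.resize(t[150:290,115:345],None,fx=3.4,fy=3.4,interpolation=cv2.INTER_CUBIC)[:300*2]
cv2.imwrite('pics/tc.png',a);print(a.shape)
a=cv2.resize(s[195:350,300:510],None,fx=3.8,fy=3.8,interpolation=cv2.INTER_CUBIC);cv2.imwrite('pics/sc.png',a);print(a.shape)
# red blobs in top
h=cv2.cvtColor(t,cv2.COLOR_BGR2HSV);m=(((h[...,0]<6)|(h[...,0]>174))&(h[...,1]>180)&(h[...,2]>90)).astype('uint8')
for c in cv2.findContours(m,0,2)[0]:
  if cv2.contourArea(c)>30: print(cv2.minAreaRect(c))
E
```

```text
(476, 782, 3)
(589, 798, 3)
((479.30694580078125, 326.8172607421875), (9.218048095703125, 40.1109733581543), 4.763641834259033)
((423.4571838378906, 296.04534912109375), (35.984439849853516, 12.08301067352295), 88.31531524658203)
```

View pics/tc.png

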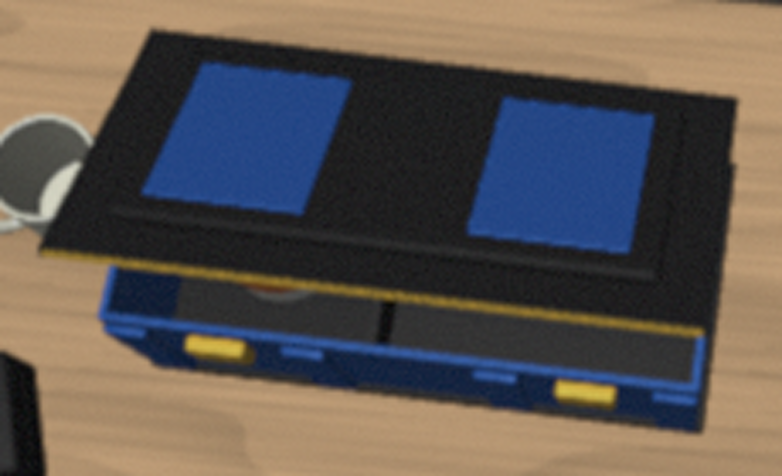

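View pics/sc.png

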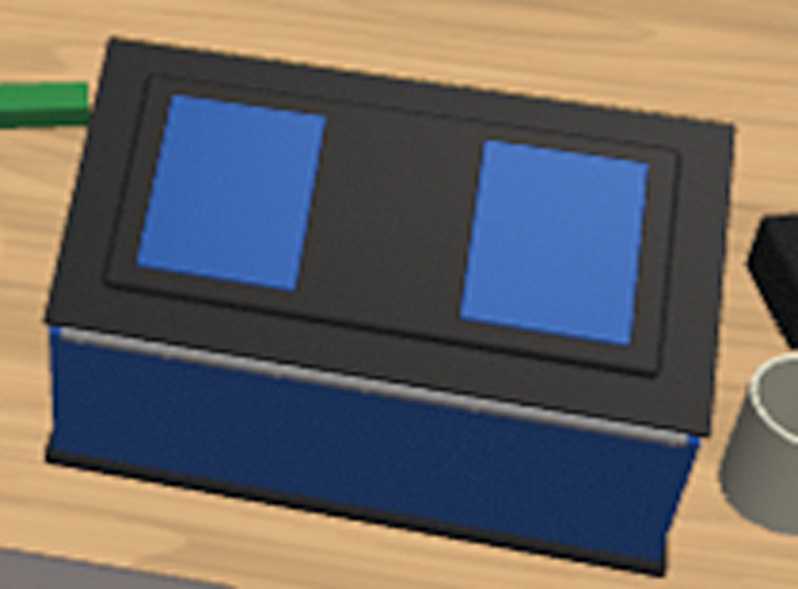

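```bash
cat >h.py <<'E'
import numpy as np,cv2
from scipy.optimize import least_squares
from rig import camera_info
def proj(c,P):
    P=np.atleast_2d(P);p=P@c['world_to_cam'][:3,:3].T+c['world_to_cam'][:3,3]
    return np.c_[c['fx']*p[:,0]/p[:,2]+c['cx'],c['fy']*p[:,1]/p[:,2]+c['cy']]
def ray(c,uv,z):
    R=np.array(c['world_to_cam'])[:3,:3];t=np.array(c['world_to_cam'])[:3,3];o=-R.T@t
    d=R.T@np.array([(uv[0]-c['cx'])/c['fx'],(uv[1]-c['cy'])/c['fy'],1]);return o+d*(z-o[2])/d[2]
E
python3 - <<'E'
from h import *
T=camera_info('top');S=camera_info('scene')
for c in (T,S): c['world_to_cam']=np.array(c['world_to_cam'])
tp=lambda u,v:(115+u/3.4,150+v/3.4); sp=lambda u,v:(300+u/3.8,195+v/3.8)
def box(p,q): 
    c,s=np.cos(p[2]),np.sin(p[2]);return np.array([p[0]+c*q[0]-s*q[1],p[1]+s*q[0]+c*q[1],q[2]])
def lid(p,d,y,n):
    a=p[3];return box(p,[.1-d*np.cos(a)+n*np.sin(a),y,.134+d*np.sin(a)+n*np.cos(a)])
obs=[(T,lambda p:box(p,[-.1,.2,.13]),tp(102,320)),(T,lambda p:box(p,[-.1,-.2,.13]),tp(700,387)),
(T,lambda p:lid(p,.205,.203,0.0),tp(42,254)),(T,lambda p:lid(p,.205,-.203,0),tp(702,334)),
(S,lambda p:box(p,[.1,-.2,0]),sp(48,460)),(S,lambda p:box(p,[.1,.2,0]),sp(663,576)),
(S,lambda p:lid(p,.205,-.203,.008),sp(110,38)),(S,lambda p:lid(p,.205,.203,.008),sp(733,126))]
f=lambda p:np.concatenate([proj(c,g(p))[0]-o for c,g,o in obs])
r=least_squares(f,[.5,.1,0,.5],loss='soft_l1');print(r.x,np.rad2deg(r.x[2:]),r.fun.reshape(-1,2).round(1).tolist())
p=r.x;print('edge mid',lid(p,.205,0,0),'hinge',box(p,[.1,0,.134]),'tray',box(p,[0,-.09,.08]),'rim corners',box(p,[-.1,-.2,.13]),box(p,[-.1,.2,.13]))
print('tuner scene',ray(S,(247,240.5),.0155),'top',ray(T,(427.5,296),.0155))
for n,c,ctr in(('top',T,(427,296)),('scene',S,(247,240))):
    im=cv2.imread(f'pics/{n}0.png');h=cv2.cvtColor(im,cv2.COLOR_BGR2HSV)
    m=(((h[...,0]<6)|(h[...,0]>172))&(h[...,1]>150)|(h[...,2]<70)).astype('uint8')
    k=np.zeros_like(m);k[int(ctr[1])-25:int(ctr[1])+25,int(ctr[0])-22:int(ctr[0])+22]=1
    cs=max(cv2.findContours(m*k,0,2)[0],key=cv2.contourArea);rc=cv2.minAreaRect(cs);print(n,rc)
    w=np.array([ray(c,q,.0155)[:2] for q in cv2.convexHull(cs)[:,0].astype(float)])
    print(cv2.minAreaRect((w*1000).astype('float32')))
E
```

```text
[ 0.58351986  0.17778753 -0.02985117  0.43198403] [-1.71034581 24.75086176] [[-1.7, -1.9], [-1.0, -0.1], [-0.8, 0.2], [1.2, 0.3], [0.5, 0.8], [-2.7, -0.8], [-1.6, 0.1], [-0.1, -0.3]]
edge mid [0.49739019 0.18035937 0.21982805] hinge [0.68347531 0.17480286 0.134     ] tray [0.58083366 0.08782763 0.08      ] rim corners [ 0.47759507 -0.01913869  0.13      ] [0.48953376 0.3806831  0.13      ]
tuner scene [ 0.44526338 -0.28167838  0.0155    ] top [ 0.44504843 -0.28832285  0.0155    ]
top ((426.30584716796875, 295.87646484375), (36.769718170166016, 14.100480079650879), 77.47119140625)
((445.6795654296875, -285.12896728515625), (88.74788665771484, 34.76450729370117), 14.735021591186523)
scene ((246.5, 241.0), (24.0, 11.0), 90.0)
((446.2530517578125, -282.92108154296875), (105.7647705078125, 33.10383987426758), 18.19634246826172)
```

Call:
drive_tool:
  offset:
    - [0,0,-0.3]
    - [0,0,-0.3]
    - [0,0,0]
    - [0,0,0]
    - [-0.8,-0.9,0]
    - [-0.9,-1,0]
    - [-0.9,-1,0]
    - [-0.9,-1,0]
    - [-0.9,-1,0]
    - [-0.9,-1,0]
  turn:
    - [0,0,-0.94]
    - [0,0,-0.94]
    - [0,0,-0.94]
    - [0,0,-0.94]
    - [0,0,0]
    - [0,0,0]
    - [0,0,0]
    - [0,0,0]
    - [0,0,0]
    - [0,0,0]
  hand: [0,0,0,0,0,0,0,0,0,0]

```text
time_s: 1.35
position: [0.4313, 0.2584, 0.2551]
tool_rot: [[-1.0, 0.028, -0.0], [0.028, 1.0, -0.0], [0.0, -0.0, -1.0]]
ft_force: [0.1, -0.1, 0.0]
grip_width: -0.0
gripper_force: 0.0
```

Call:
drive_tool:
  offset:
    - [0,-1,0]
    - [0,-1,0]
    - [0,-1,0]
    - [0,-0.25,0]
    - [0,0,0]
    - [0,0,0]
    - [0,0,0]
    - [0,0,0]
    - [0,0,0]
    - [0,0,0]
  turn:
    - [0,-0.9,0]
    - [0,-0.9,0]
    - [0,-0.9,0]
    - [0,-0.9,0]
    - [0,-0.9,0]
    - [0,-1,0]
    - [0,-1,0]
    - [0,-1,0]
    - [0,0,0]
    - [0,0,0]
  hand: [0,0,0,0,0,0,0,0,0,0]

```text
time_s: 2.6
position: [0.4273, 0.1299, 0.2557]
tool_rot: [[-0.708, 0.028, 0.706], [0.02, 1.0, -0.02], [-0.706, -0.0, -0.708]]
ft_force: [-0.7, -0.7, 0.2]
grip_width: -0.0001
gripper_force: 0.0
```

Call:
drive_tool:
  offset:
    - [0.1,0,0.3]
    - [0,0,0.4]
    - [0,0,0.4]
    - [0,0,0.4]
    - [0,0,0.4]
    - [0,0,0.4]
    - [0,0,0.4]
    - [0,0,0.2]
    - [0,0,0]
    - [0,0,0]
  turn:
    - [0,0,0]
    - [0,0,0]
    - [0,0,0]
    - [0,0,0]
    - [0,0,0]
    - [0,0,0]
    - [0,0,0]
    - [0,0,0]
    - [0,0,0]
    - [0,0,0]
  hand: [0,0,0,0,0,0,0,0,0,0]

```text
time_s: 3.85
position: [0.5072, 0.1307, 0.1794]
tool_rot: [[-0.715, 0.032, 0.698], [0.02, 0.999, -0.025], [-0.699, -0.004, -0.715]]
ft_force: [-0.2, -0.2, -0.0]
grip_width: 0.0004
gripper_force: 0.0
```

```bash
python3 - <<'E'
from rig import observe,get_image
import cv2
s=observe();print(s['position'],s['ft_force'],s['q'])
t=get_image('top')
cv2.imwrite('pics/ins.png',cv2.resize(t[130:310,100:360],None,fx=3,fy=3,interpolation=cv2.INTER_CUBIC))
E
```

```text
[0.50718651 0.13074425 0.17941918] [-0.1998459  -0.22201218 -0.04438496] [  3.40113477  12.2581634  114.20989412 -22.28675037  10.07022919
 -64.4341661 ]
```

View pics/ins.png

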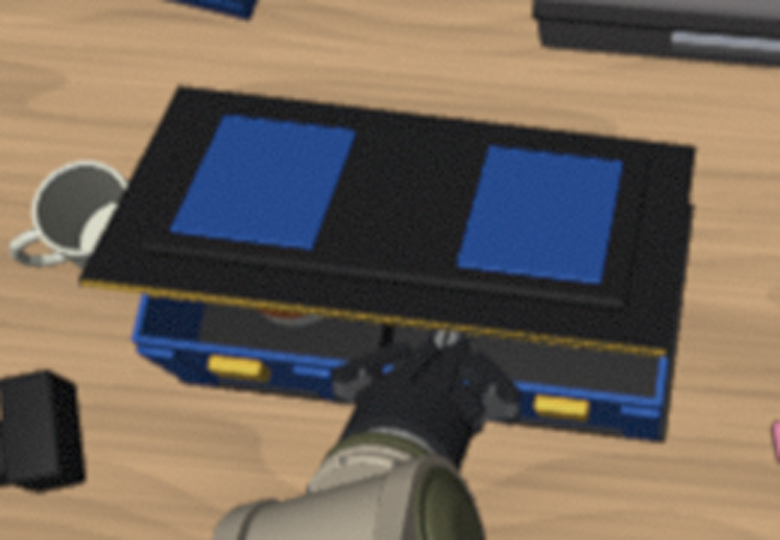

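Call:
drive_tool:
  offset:
    - [0,0,0]
    - [0.15,0,0]
    - [0.15,0,0]
    - [0,0,0]
    - [0,0,0]
    - [0,0,0]
    - [0,0,0]
    - [0,0,0]
    - [0,0,0]
    - [0,0,0]
  turn:
    - [0,0.5,0]
    - [0,0.5,0]
    - [0,0.5,0]
    - [0,0.2,0]
    - [0,0,0]
    - [0,0,0]
    - [0,0,0]
    - [0,0,0]
    - [0,0,0]
    - [0,0,0]
  hand: [0,0,0,0,0,0,0,0,0,0]

```text
time_s: 5.15
position: [0.4981, 0.131, 0.1715]
tool_rot: [[-0.827, 0.032, 0.561], [0.024, 0.999, -0.021], [-0.561, -0.004, -0.828]]
ft_force: [-0.5, 0.3, 0.4]
grip_width: 0.0
gripper_force: 0.0
```

```bash
python3 - <<'E'
from rig import observe
s=observe();print(s['position'],s['ft_force'],s['q'],s['tool_rot'])
E
```

```text
[0.49813837 0.13104549 0.17151292] [-0.47225719  0.26025693  0.42908007] [  3.0350591   12.28122931 109.01445445  -6.90831541  24.84452191
 -79.82605155] [[-0.82745318  0.03170206  0.56063911]
 [ 0.0241447   0.99949036 -0.02088204]
 [-0.56101539 -0.00374245 -0.82779691]]
```

```bash
cat >> h.py <<'E'
def tip(th,hx=.6835-.0015,hz=.134,f=56,s=.042,hf=.011):
    t,f=np.deg2rad(th),np.deg2rad(f);u=np.array([-np.cos(t),np.sin(t)]);b=np.array([-np.cos(f),np.sin(f)]);n=np.array([np.sin(f),np.cos(f)])
    H=np.array([hx,hz]); return H+(.205*u-s*b if t<f else (.205-s)*u)-hf*n
E
python3 - <<'E'
from h import *
f=np.deg2rad(56);b=np.array([-np.cos(f),np.sin(f)]);n=np.array([np.sin(f),np.cos(f)])
p=np.array([.498,.1715])
for th in list(range(25,80,3))+list(range(80,114,2)):
    q=tip(th);d=(q-p)/.04;print(th,q.round(4),'x',round(-d@n,2),'z',round(-d@b,2));p=q
E
```

```text
25 [0.5106 0.1797] x -0.37 z 0.01
28 [0.5154 0.1893] x -0.23 z -0.13
31 [0.5206 0.1986] x -0.24 z -0.12
34 [0.5264 0.2077] x -0.25 z -0.11
37 [0.5326 0.2164] x -0.25 z -0.09
40 [0.5393 0.2248] x -0.26 z -0.08
43 [0.5464 0.2328] x -0.26 z -0.07
46 [0.554  0.2405] x -0.26 z -0.05
49 [0.5619 0.2477] x -0.27 z -0.04
52 [0.5702 0.2546] x -0.27 z -0.03
55 [0.5788 0.261 ] x -0.27 z -0.01
58 [0.5865 0.2661] x -0.23 z 0.0
61 [0.5939 0.2704] x -0.21 z 0.01
64 [0.6014 0.2744] x -0.21 z 0.02
67 [0.6092 0.2779] x -0.21 z 0.04
70 [0.6171 0.281 ] x -0.21 z 0.05
73 [0.6252 0.2837] x -0.21 z 0.06
76 [0.6334 0.286 ] x -0.2 z 0.07
79 [0.6418 0.2879] x -0.2 z 0.08
80 [0.6446 0.2884] x -0.07 z 0.03
82 [0.6502 0.2893] x -0.13 z 0.06
84 [0.6558 0.29  ] x -0.13 z 0.06
86 [0.6615 0.2905] x -0.12 z 0.07
88 [0.6672 0.2907] x -0.12 z 0.07
90 [0.6729 0.2908] x -0.12 z 0.08
92 [0.6786 0.2907] x -0.12 z 0.08
94 [0.6843 0.2905] x -0.11 z 0.09
96 [0.6899 0.29  ] x -0.11 z 0.09
98 [0.6956 0.2893] x -0.11 z 0.09
100 [0.7012 0.2884] x -0.1 z 0.1
102 [0.7068 0.2873] x -0.1 z 0.1
104 [0.7123 0.286 ] x -0.1 z 0.1
106 [0.7178 0.2845] x -0.09 z 0.11
108 [0.7233 0.2829] x -0.09 z 0.11
110 [0.7286 0.281 ] x -0.09 z 0.11
112 [0.7339 0.279 ] x -0.08 z 0.12
```

Call:
drive_tool:
  offset:
    - [-0.1,0,0]
    - [-0.1,0,0]
    - [-0.1,0,0]
    - [-0.1,0,0]
    - [-0.1,0,-0.04]
    - [-0.1,0,-0.06]
    - [-0.1,0,-0.06]
    - [-0.1,0,-0.05]
    - [-0.1,0,-0.05]
    - [0,0,0]
  turn:
    - [0,0,0]
    - [0,0,0]
    - [0,0,0]
    - [0,0,0]
    - [0,0,0]
    - [0,0,0]
    - [0,0,0]
    - [0,0,0]
    - [0,0,0]
    - [0,0,0]
  hand: [0,0,0,0,0,0,0,0,0,0]

```text
time_s: 6.4
position: [0.5224, 0.1304, 0.2007]
tool_rot: [[-0.827, 0.032, 0.561], [0.024, 0.999, -0.021], [-0.562, -0.004, -0.827]]
ft_force: [-0.6, -0.3, -2.9]
grip_width: -0.0002
gripper_force: 0.0
```

Call:
drive_tool:
  offset:
    - [-0.2,0,-0.09]
    - [-0.25,0,-0.1]
    - [-0.25,0,-0.09]
    - [-0.26,0,-0.08]
    - [-0.26,0,-0.07]
    - [-0.26,0,-0.05]
    - [-0.27,0,-0.04]
    - [-0.27,0,-0.03]
    - [-0.27,0,-0.01]
    - [-0.15,0,0]
  turn:
    - [0,0,0]
    - [0,0,0]
    - [0,0,0]
    - [0,0,0]
    - [0,0,0]
    - [0,0,0]
    - [0,0,0]
    - [0,0,0]
    - [0,0,0]
    - [0,0,0]
  hand: [0,0,0,0,0,0,0,0,0,0]

```text
time_s: 7.65
position: [0.5909, 0.1284, 0.2738]
tool_rot: [[-0.828, 0.032, 0.561], [0.024, 0.999, -0.021], [-0.561, -0.004, -0.828]]
ft_force: [-1.0, 0.1, -2.7]
grip_width: 0.0002
gripper_force: 1.1
```

Call:
drive_tool:
  offset:
    - [-0.2,0,0.02]
    - [-0.21,0,0.03]
    - [-0.21,0,0.04]
    - [-0.21,0,0.05]
    - [-0.21,0,0.06]
    - [-0.2,0,0.07]
    - [-0.13,0,0.05]
    - [-0.1,0,0.05]
    - [-0.06,0,0.03]
    - [0,0,0]
  turn:
    - [0,0,0]
    - [0,0,0]
    - [0,0,0]
    - [0,0,0]
    - [0,0,0]
    - [0,0,0]
    - [0,0,0]
    - [0,0,0]
    - [0,0,0]
    - [0,0,0]
  hand: [0,0,0,0,0,0,0,0,0,0]

```text
time_s: 8.9
position: [0.6501, 0.1267, 0.2949]
tool_rot: [[-0.827, 0.032, 0.561], [0.024, 0.999, -0.021], [-0.561, -0.004, -0.827]]
ft_force: [-1.1, -0.2, -0.2]
grip_width: -0.0004
gripper_force: 0.3
```

Call:
drive_tool:
  offset:
    - [-0.06,0,0.04]
    - [-0.06,0,0.04]
    - [-0.06,0,0.04]
    - [-0.06,0,0.04]
    - [-0.06,0,0.04]
    - [0,0,0]
    - [0,0,0]
    - [0,0,0]
    - [0,0,0]
    - [0,0,0]
  turn:
    - [0,0,0]
    - [0,0,0]
    - [0,0,0]
    - [0,0,0]
    - [0,0,0]
    - [0,0,0]
    - [0,0,0]
    - [0,0,0]
    - [0,0,0]
    - [0,0,0]
  hand: [0,0,0,0,0,0,0,0,0,0]

```text
time_s: 10.15
position: [0.6643, 0.1262, 0.2948]
tool_rot: [[-0.828, 0.032, 0.561], [0.024, 0.999, -0.021], [-0.561, -0.004, -0.828]]
ft_force: [-0.1, -0.8, -0.4]
grip_width: -0.0001
gripper_force: 0.2
```

```bash
cat >lid.py <<'E'
# lid angle estimate: outer blue panels in scene; also ft
from rig import observe,get_image
import sys,cv2
s=observe();print(s['position'].round(4),s['ft_force'].round(2),s['q'].round(1),s['joint_efforts'].round(2))
cv2.imwrite(f'pics/{sys.argv[1]}.png',get_image('scene'))
E
python3 lid.py a
```

```text
[0.6643 0.1262 0.2948] [-0.07 -0.83 -0.36] [  1.5  19.7  74.4  -2.6  51.9 -85.7] [  0.08 -44.87 -25.37  -0.07  -1.74  -0.  ]
```

```bash
cat >lid.py <<'E'
from rig import observe,get_image
from h import *
from scipy.optimize import minimize_scalar,least_squares
import sys
p=np.array([.58352,.17779,-.02985])
def box(q):
    c,s=np.cos(p[2]),np.sin(p[2]);return np.array([p[0]+c*q[0]-s*q[1],p[1]+s*q[0]+c*q[1],q[2]])
def lid(a,d,y,n=.012):
    return box([.1-d*np.cos(a)+n*np.sin(a),y,.134+d*np.sin(a)+n*np.cos(a)])
S=camera_info('scene');S['world_to_cam']=np.array(S['world_to_cam'])
def cent(im):
    h=cv2.cvtColor(im,cv2.COLOR_BGR2HSV);m=((h[...,0]>100)&(h[...,0]<125)&(h[...,1]>120)&(h[...,2]>130)).astype('uint8')
    m[:,:305]=0;m[:,505:]=0;m[345:]=0;m[:100]=0
    n,l,st,c=cv2.connectedComponentsWithStats(m);i=[k for k in np.argsort(-st[1:,4])+1][:2]
    i=sorted(i,key=lambda k:c[k][0]);return c[i],st[i,4]
c0,a0=cent(cv2.imread('pics/scene0.png'))
D=[least_squares(lambda v:proj(S,lid(.432,v[0],v[1]))[0]-c,[.1,0]).x for c in c0]
s=observe();im=get_image('scene');cv2.imwrite(f'pics/{sys.argv[1]}.png',im)
c,a=cent(im)
r=least_squares(lambda t:np.concatenate([proj(S,lid(t[0],*d))[0]-k for d,k in zip(D,c)]),[1.6])
print('t',s['time_s'],s['position'].round(4),s['ft_force'].round(2),'D',np.round(D,3).tolist(),'areas',a0,a,'lid',np.rad2deg(r.x).round(2),'res',r.fun.round(1))
E
python3 lid.py a
```

```text
t 10.2 [0.6643 0.1262 0.2948] [-0.4   0.65 -0.2 ] D [[0.109, -0.1], [0.108, 0.102]] areas [1911 2113] [35 18] lid [14.15] res [-78.9  -5.8 -14.3   4.3]
```

```bash
python3 - <<'E'
import cv2
t=cv2.imread('pics/a.png');cv2.imwrite('pics/av.png',cv2.resize(t[120:350,280:520],None,fx=2.5,fy=2.5))
h=cv2.cvtColor(t,cv2.COLOR_BGR2HSV)
for y,x in((220,365),(235,440),(240,370),(240,430)):print(h[y,x])
E
```

```text
[ 20 144 234]
[105  21  24]
[ 0 27 28]
[ 0  0 29]
```

View pics/av.png

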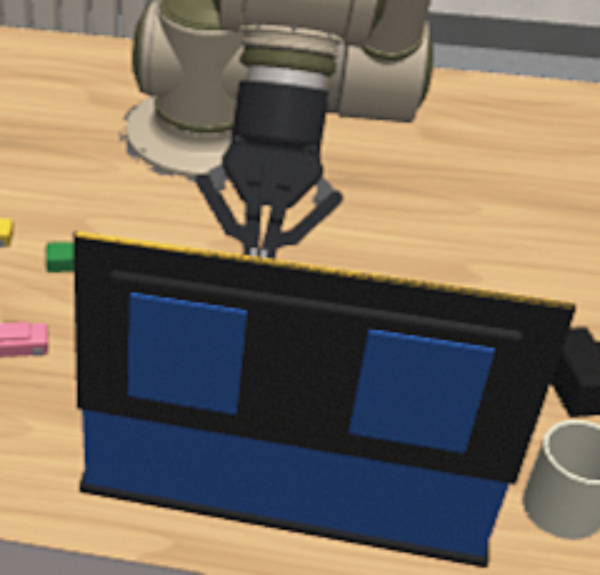

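```bash
sed -i 's/\[...,2\]>130/[...,2]>70/; s/\[k for k in np.argsort(-st\[1:,4\])+1\]\[:2\]/[k for k in np.argsort(-st[1:,4])+1 if 500<st[k,4]<2700][:2]/' lid.py; python3 lid.py a
```

```text
t 10.25 [0.6643 0.1262 0.2948] [-0.79  0.16  0.08] D [[0.108, -0.1], [0.107, 0.102]] areas [1965 2154] [1900 2112] lid [90.41] res [-0.3 -0.1  0.5  0.1]
```

Call:
drive_tool:
  offset:
    - [-0.06,0,0.04]
    - [-0.06,0,0.04]
    - [-0.06,0,0.04]
    - [0,0,0]
    - [0,0,0]
    - [0,0,0]
    - [0,0,0]
    - [0,0,0]
    - [0,0,0]
    - [0,0,0]
  turn:
    - [0,0,0]
    - [0,0,0]
    - [0,0,0]
    - [0,0,0]
    - [0,0,0]
    - [0,0,0]
    - [0,0,0]
    - [0,0,0]
    - [0,0,0]
    - [0,0,0]
  hand: [0,0,0,0,0,0,0,0,0,0]

```text
time_s: 11.55
position: [0.673, 0.1259, 0.2949]
tool_rot: [[-0.827, 0.032, 0.561], [0.024, 0.999, -0.021], [-0.561, -0.004, -0.828]]
ft_force: [-1.0, 0.1, 0.7]
grip_width: -0.0003
gripper_force: 0.1
```

```bash
python3 lid.py b
```

```text
t 11.55 [0.673  0.1259 0.2949] [-1.01  0.07  0.73] D [[0.108, -0.1], [0.107, 0.102]] areas [1965 2154] [1808 2013] lid [93.24] res [-0.3 -0.1  0.5  0. ]
```

Call:
drive_tool:
  offset:
    - [-0.06,0,0.04]
    - [-0.06,0,0.04]
    - [-0.06,0,0.04]
    - [0,0,0]
    - [0,0,0]
    - [0,0,0]
    - [0,0,0]
    - [0,0,0]
    - [0,0,0]
    - [0,0,0]
  turn:
    - [0,0,0]
    - [0,0,0]
    - [0,0,0]
    - [0,0,0]
    - [0,0,0]
    - [0,0,0]
    - [0,0,0]
    - [0,0,0]
    - [0,0,0]
    - [0,0,0]
  hand: [0,0,0,0,0,0,0,0,0,0]

```text
time_s: 12.85
position: [0.6816, 0.1257, 0.295]
tool_rot: [[-0.827, 0.032, 0.561], [0.024, 0.999, -0.021], [-0.561, -0.004, -0.828]]
ft_force: [-0.4, -1.2, -0.3]
grip_width: 0.0001
gripper_force: 0.0
```

```bash
python3 lid.py c
```

```text
t 12.85 [0.6816 0.1257 0.295 ] [-0.37 -1.18 -0.33] D [[0.108, -0.1], [0.107, 0.102]] areas [1965 2154] [1717 1895] lid [96.46] res [-0.2 -0.   0.4  0. ]
```

Call:
drive_tool:
  offset:
    - [-0.06,0,0.05]
    - [-0.06,0,0.05]
    - [0,0,0]
    - [0,0,0]
    - [0,0,0]
    - [0,0,0]
    - [0,0,0]
    - [0,0,0]
    - [0,0,0]
    - [0,0,0]
  turn:
    - [0,0,0]
    - [0,0,0]
    - [0,0,0]
    - [0,0,0]
    - [0,0,0]
    - [0,0,0]
    - [0,0,0]
    - [0,0,0]
    - [0,0,0]
    - [0,0,0]
  hand: [0,0,0,0,0,0,0,0,0,0]

```text
time_s: 14.15
position: [0.6878, 0.1255, 0.2943]
tool_rot: [[-0.827, 0.032, 0.561], [0.024, 0.999, -0.021], [-0.561, -0.004, -0.828]]
ft_force: [-0.2, -0.3, -0.2]
grip_width: -0.0
gripper_force: 0.0
```

```bash
python3 lid.py d
```

```text
t 14.15 [0.6878 0.1255 0.2943] [-0.17 -0.27 -0.18] D [[0.108, -0.1], [0.107, 0.102]] areas [1965 2154] [1406 1565] lid [104.5] res [-0.3 -0.   0.5  0. ]
```

Call:
drive_tool:
  offset:
    - [0,0,-0.8]
    - [0,0,-1]
    - [0,0,-1]
    - [0,0,-0.5]
    - [0,-1,0]
    - [0,-1,0]
    - [0,-1,0]
    - [0,-1,0]
    - [0,-1,0]
    - [0,-1,0]
  turn:
    - [0,0,0]
    - [0,0,0]
    - [0,0,0]
    - [0,0,0]
    - [0,0.95,0]
    - [0,0.95,0]
    - [0,0.95,0]
    - [0,0.95,0]
    - [0,0.95,0]
    - [0,0.95,0]
  hand: [0,0,0,0,0,0,0,0,0,0]

```text
time_s: 15.45
position: [0.606, -0.113, 0.4049]
tool_rot: [[-0.999, 0.032, -0.004], [0.032, 0.999, -0.003], [0.004, -0.004, -1.0]]
ft_force: [-0.1, 0.8, 0.2]
grip_width: 0.0001
gripper_force: 0.0
```

```bash
python3 lid.py e
```

```text
t 15.45 [ 0.606  -0.113   0.4049] [-0.1   0.8   0.22] D [[0.108, -0.1], [0.107, 0.102]] areas [1965 2154] [1408 1566] lid [104.5] res [-0.3 -0.   0.5  0. ]
```

Call:
drive_tool:
  offset:
    - [0.55,-0.63,0.8]
    - [0.55,-0.63,1]
    - [0.55,-0.63,1]
    - [0.55,-0.63,1]
    - [0.55,-0.63,1]
    - [0.55,-0.63,1]
    - [0.55,-0.63,1]
    - [0,0,0]
    - [0,0,0]
    - [0,0,0]
  turn:
    - [0,0,0]
    - [0,0,0]
    - [0,0,0]
    - [0,0,0]
    - [0,0,0]
    - [0,0,0]
    - [0,0,0]
    - [0,0,-0.95]
    - [0,0,-0.95]
    - [0,0,-0.95]
  hand: [1,1,1,1,1,1,1,1,1,1]

```text
time_s: 16.75
position: [0.4464, -0.2841, 0.1334]
tool_rot: [[-0.964, -0.266, -0.001], [-0.266, 0.964, -0.004], [0.002, -0.004, -1.0]]
ft_force: [-0.4, -0.2, -0.7]
grip_width: 0.085
gripper_force: 0.0
```

```bash
python3 - <<'E'
from rig import observe,get_image
from h import *
s=observe();c=camera_info('wrist');c['world_to_cam']=np.array(c['world_to_cam']);im=get_image('wrist')
print(s['position'],s['tool_rot'].round(3).tolist(),s['grip_width'])
h=cv2.cvtColor(im,cv2.COLOR_BGR2HSV)
m=(((h[...,0]<6)|(h[...,0]>172))&(h[...,1]>150)).astype('uint8')
cs=max(cv2.findContours(m,0,2)[0],key=cv2.contourArea);print(cv2.minAreaRect(cs))
for z in(.012,.024):
    w=np.array([ray(c,q,z)[:2] for q in cv2.convexHull(cs)[:,0].astype(float)]);print(z,cv2.minAreaRect((w*1000).astype('float32')))
p=proj(c,[.4455,-.285,.0155])[0];cv2.circle(im,tuple(int(v) for v in p),4,(0,255,0),-1);cv2.imwrite('pics/w.png',im)
E
```

```text
[ 0.44638496 -0.28409643  0.1333604 ] [[-0.964, -0.266, -0.001], [-0.266, 0.964, -0.004], [0.002, -0.004, -1.0]] 0.08504911103535724
((146.1758575439453, 81.44197082519531), (44.16067886352539, 164.72975158691406), 11.481989860534668)
0.012 ((382.67041015625, -415.01220703125), (27.19858741760254, 102.82470703125), 84.90934753417969)
0.024 ((381.85723876953125, -410.026611328125), (25.960886001586914, 98.14554595947266), 84.90933990478516)
```

View pics/w.png

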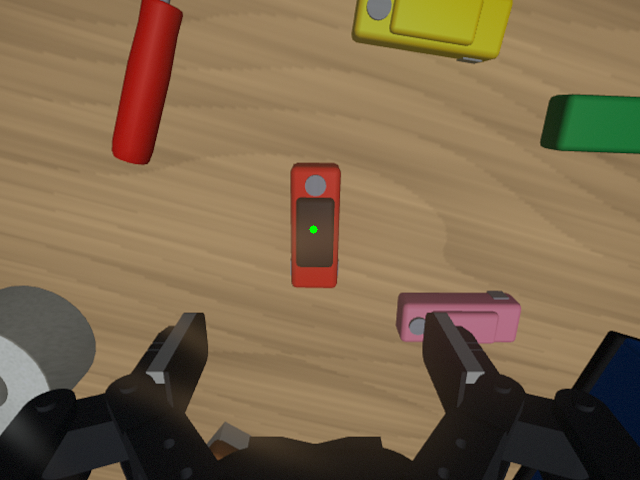

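Call:
drive_tool:
  offset:
    - [0,0,0.6]
    - [0,0,0.7]
    - [0,0,0.7]
    - [0,0,0.6]
    - [0,0,0.4]
    - [0,0,0.2]
    - [0,0,0]
    - [0,0,0]
    - [0,0,0]
    - [0,0,0]
  turn:
    - [0,0,0]
    - [0,0,0]
    - [0,0,0]
    - [0,0,0]
    - [0,0,0]
    - [0,0,0]
    - [0,0,0]
    - [0,0,0]
    - [0,0,0]
    - [0,0,0]
  hand: [0.65,0.65,0.65,0.65,0.65,0.65,0.6,0,0,0]
  newtons: 40

```text
time_s: 18.05
position: [0.4466, -0.2849, 0.0062]
tool_rot: [[-0.965, -0.263, -0.0], [-0.263, 0.965, -0.005], [0.001, -0.005, -1.0]]
ft_force: [0.2, 0.6, 5.9]
grip_width: 0.0329
gripper_force: 41.3
```

Call:
drive_tool:
  offset:
    - [0,0,0]
    - [0,0,0]
    - [0,0,-0.4]
    - [0,0,-0.8]
    - [0,0,-1]
    - [0,0,-1]
    - [0,0,-1]
    - [0,0,-1]
    - [0,0,0]
    - [0,0,0]
  turn:
    - [0,0,0]
    - [0,0,0]
    - [0,0,0]
    - [0,0,0]
    - [0,0,0]
    - [0,0,0]
    - [0,0,0]
    - [0,0,0]
    - [0,0,0]
    - [0,0,0]
  hand: [0,0,0,0,0,0,0,0,0,0]

```text
time_s: 19.3
position: [0.446, -0.2834, 0.2125]
tool_rot: [[-0.965, -0.264, -0.003], [-0.264, 0.965, -0.003], [0.003, -0.002, -1.0]]
ft_force: [-0.3, -0.9, -0.9]
grip_width: 0.0332
gripper_force: 40.6
```

Call:
drive_tool:
  offset:
    - [-0.5,0.8,-0.3]
    - [-0.62,0.92,0]
    - [-0.62,0.92,0]
    - [-0.62,0.92,0]
    - [-0.62,0.92,0]
    - [-0.62,0.92,0]
    - [-0.62,0.92,0]
    - [-0.62,0.92,0]
    - [-0.62,0.94,0]
    - [0,0,0]
  turn:
    - [0,0,0]
    - [0,0,0]
    - [0,0,0]
    - [0,0,0]
    - [0,0,0]
    - [0,0,0]
    - [0,0,0]
    - [0,0,0]
    - [0,0,0]
    - [0,0,0]
  hand: [0,0,0,0,0,0,0,0,0,0]

```text
time_s: 20.55
position: [0.5707, 0.092, 0.2218]
tool_rot: [[-0.964, -0.267, -0.005], [-0.267, 0.964, -0.003], [0.005, -0.002, -1.0]]
ft_force: [0.0, 0.0, -0.4]
grip_width: 0.0332
gripper_force: 40.5
```

```bash
python3 lid.py f; python3 - <<'E'
from rig import get_image
import cv2
cv2.imwrite('pics/g.png',cv2.resize(get_image('top')[130:310,100:360],None,fx=3,fy=3))
E
```

```text
t 20.55 [0.5707 0.092  0.2218] [ 0.04  0.03 -0.36] D [[0.108, -0.1], [0.107, 0.102]] areas [1965 2154] [1399 1566] lid [104.49] res [-0.2  0.   0.5  0. ]
```

View pics/g.png

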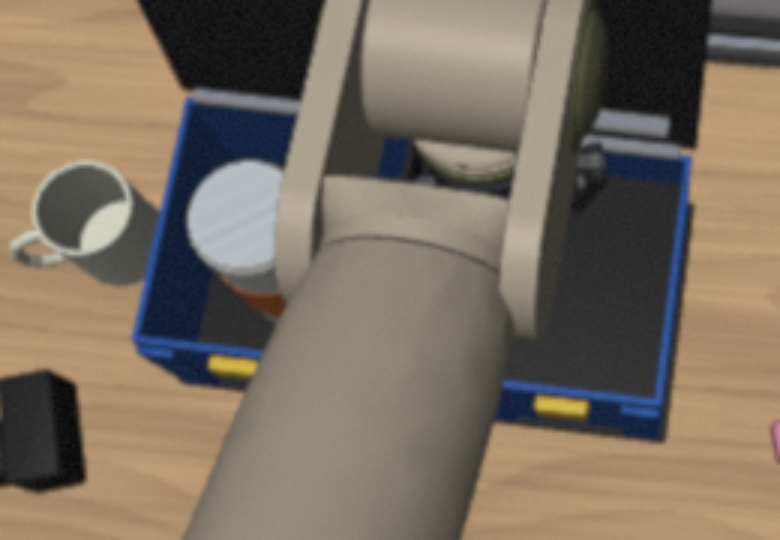

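Call:
drive_tool:
  offset:
    - [0,-0.2,0.4]
    - [0,-0.2,0.5]
    - [0,0,0.5]
    - [0,0,0.5]
    - [0,0,0.5]
    - [0,0,0.4]
    - [0,0,0.3]
    - [0,0,0.2]
    - [0,0,0]
    - [0,0,0]
  turn:
    - [0,0,0]
    - [0,0,0]
    - [0,0,0]
    - [0,0,0]
    - [0,0,0]
    - [0,0,0]
    - [0,0,0]
    - [0,0,0]
    - [0,0,0]
    - [0,0,0]
  hand: [0,0,0,0,0,0,0,0,0,0]

```text
time_s: 21.9
position: [0.5752, 0.0735, 0.0924]
tool_rot: [[-0.965, -0.264, -0.0], [-0.264, 0.965, -0.004], [0.001, -0.004, -1.0]]
ft_force: [0.5, -0.5, -1.4]
grip_width: 0.0328
gripper_force: 40.5
```

Not yet touching (about 6 mm above). Lower a little, release, retreat.

Call:
drive_tool:
  offset:
    - [0,0,0.05]
    - [0,0,0.04]
    - [0,0,0.02]
    - [0,0,0]
    - [0,0,0]
    - [0,0,0]
    - [0,0,0]
    - [0,0,0]
    - [0,0,0]
    - [0,0,0]
  turn:
    - [0,0,0]
    - [0,0,0]
    - [0,0,0]
    - [0,0,0]
    - [0,0,0]
    - [0,0,0]
    - [0,0,0]
    - [0,0,0]
    - [0,0,0]
    - [0,0,0]
  hand: [0,0,0,0,0.45,0.55,0.65,0.65,0.65,0.65]

```text
time_s: 23.15
position: [0.5749, 0.0735, 0.0875]
tool_rot: [[-0.965, -0.264, -0.001], [-0.264, 0.965, -0.004], [0.002, -0.003, -1.0]]
ft_force: [0.0, 0.1, 0.9]
grip_width: 0.0554
gripper_force: 0.0
```

Call:
drive_tool:
  offset:
    - [0,0,-0.3]
    - [0,0,-0.6]
    - [0,0,-1]
    - [0,0,-1]
    - [0,0,-1]
    - [0.6,0,-0.8]
    - [1,0,0]
    - [1,0,0]
    - [1,0,0]
    - [0.4,0,0]
  turn:
    - [0,0,0]
    - [0,0,0]
    - [0,0,0]
    - [0,0,0]
    - [0,0,0]
    - [0,0,0]
    - [0,0,0]
    - [0,0,0]
    - [0,0,0]
    - [0,0,0]
  hand: [0.65,0.65,0.65,0.65,0.65,0.65,0.65,0.65,0.65,0.65]

```text
time_s: 24.4
position: [0.4194, 0.0319, 0.2769]
tool_rot: [[-0.965, -0.263, 0.0], [-0.263, 0.965, -0.004], [0.001, -0.004, -1.0]]
ft_force: [-0.2, -0.5, 0.7]
grip_width: 0.0556
gripper_force: 0.0
```

```bash
python3 lid.py i; python3 - <<'E'
from rig import get_image
import cv2
cv2.imwrite('pics/j.png',cv2.resize(get_image('top')[130:310,100:360],None,fx=3,fy=3))
E
```

```text
t 24.4 [0.4194 0.0319 0.2769] [-0.22 -0.47  0.7 ] D [[0.108, -0.1], [0.107, 0.102]] areas [1965 2154] [1399 1564] lid [104.49] res [-0.3 -0.   0.5  0. ]
```

View pics/j.png

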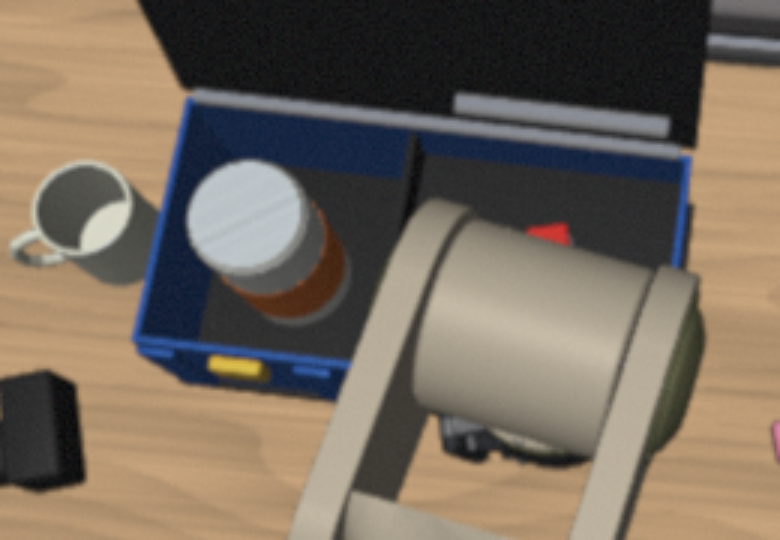

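The tuner's red end shows in the tray at about (550,235), the lid stands at 104.5° and the tin is upright in its bay. I'm handing the job in.

```bash
python3 -c "
from rig import env
print(env.close_job())"
```

```text
the job is handed in; nothing more can be done
None
```

The lid stands open by itself at about 104.5°, the red tuner is released in the tray, and the tin is still upright in its bay; the job was handed in at about 25 s, but it returned no verdict.

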